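# Load a D cell into a sprung battery holder

## Task

Load the bigger of the two battery cells into the battery holder: press its flat end against the coil spring, roll the nub end down past the retaining lip and let it go, so that the cell lies flat on the cradle floor, held between spring and end wall with its nub under the lip. The holder is light plastic: work by feel, never ram the spring against its stop or push harder than about 20 N, and leave the smaller cell where it lies.

Things in the scene. Friction and masses are not known exactly. Their poses are not given: they have to be found in the camera images.
- cell_mid (a point): Middle of the bigger cell (D size, loose, about 0.1 to 0.18 kg): lying cylinder, diameter 34 mm, 61 mm long over all, steel with grey jacket, black band near the nub. The point is on its axis, half-way along the 61 mm. x axis: along the cell to the nub (diameter 10 mm, the last 3.5 mm of the length); the other end is flat. Starts level in one groove of the tray.
- cell_nub (a point): Tip of the bigger cell's nub, on its axis, 30.5 mm from cell_mid.
- small_cell_mid (a point): Middle of the smaller cell (C size, loose): diameter 26 mm, 49 mm long, lies in the tray's other groove, 80 mm beside the bigger one and parallel to it. Not to be used.
- tray: Flat grey tray fixed to the worktop, 76 x 150 x 4 mm, origin at the centre of its underside, x along its grooves. The grooves lie at y = -40 and +40 mm (which cell is in which varies), each between two ribs 2.5 mm high and 18 mm apart. The cells rest on the tray's top, 4 mm above the worktop; fingers can straddle them.
- holder: Battery holder, fixed: black base plate 170 x 64 x 6 mm carrying a grey cradle; origin at centre of the underside, x along it towards the spring, z up. The whole cradle (floor, wall, lip, spring) stands on slots, up to 10 mm either way along x; not measured, to be felt; 20 N does not shift it. Floor z = 9 mm, 30 mm wide, ribs 3.5 mm high at y = +-11.5 to 14.5; sides open above.
- holder_spring (a point): Centre of the spring disc's face when unpressed and the cradle is in mid position: holder x = 20, y = 0, z = 26 mm; axes as the holder. Steel disc, diameter 22 mm, facing -x on a coil spring. Pressed towards +x it needs 2 N to start and 1.2 N more per mm; solid after 10.5 mm (14.6 N). Block behind it: x = 38 to 62, y = +-20 mm, top at z = 44 mm.
- holder_lip (a point): Middle of the lip's top edge nearest the spring, cradle in mid position: holder x = -33.5, y = 0, z = 35 mm; axes as the holder. The lip (z = 32 to 35 mm, 20 mm wide, flat on top) juts 2.5 mm towards the spring from the top of the end wall (x = -46 to -36, y = +-18 mm) and hooks over the nub. A level cell passes it only with the spring pressed in over 7.5 mm.
- holder_seat (a point): Where cell_mid lies when the cell is seated, cradle in mid position: holder x = -5.5, y = 0, z = 26 mm; axes as the holder. The cell is then level on the floor, nub to -x against the end wall under the lip (1 mm of room above it), flat end on the disc, spring pressed in 5 mm.
Not all that is in view belongs to the job. What is shaped like the part that bears cell_mid but purple or red is not meant.

How it is judged (in metres and radians):
At the end, for the whole second after the job is handed in: The bigger cell is let go and at rest in the cradle, nub towards the end wall: within 4 degrees of the holder's x axis, within 4 mm sideways, 2.5 mm in height and 12.5 mm along x (cradle play included) of the seated position, pressed by the spring (over 2 N) (x of cell_mid in the frame of holder between -0.018 and 0.007 m and y of cell_mid in the frame of holder between -0.004 and 0.004 m and z of cell_mid in the frame of holder between 0.023 and 0.0285 m and angle between the x axis of cell_mid and the x axis of holder, either way round below 0.07 rad and x of cell_nub in the frame of holder below -0.02 m and contact force between cell and plunger_c0 above 2 N and linear speed of cell below 0.01 m/s and contact force between the fingers and cell below 0.1 N); the robot touches nothing.
It fails at once if the bigger cell is pushed against the spring disc with more than 20 N (spring rammed against its stop) (contact force between cell and plunger_c0 above 20 N).
It fails at once if the bigger cell is pushed against the holder (spring, lip, wall or floor) with more than 40 N, all contacts added up (contact force between cell and holder above 40 N).
It fails at once if the robot itself pushes against the holder with more than 40 N (contact force between the arm and holder above 40 N).
It fails at once if the fingers push against the holder with more than 40 N (contact force between the fingers and holder above 40 N).
It fails at once if the smaller cell is moved by more than 20 mm (distance of small_cell_mid from where it was at the start of the episode above 0.02 m).
It also fails if it takes over 58 s, if anything falls off the work surface, if the arm or the gripper's body presses on something with over 40 N, if the wrist force passes 120 N, or if a joint passes its speed limit or range.

## Robot

A 6-joint arm with a two-finger parallel gripper is mounted at the origin on a cart in front of the work surface, level with it; the furniture and walls round the work are solid. World frame = base frame: x ahead of the robot, y to its left, z up, the work surface at z = 0. Lengths are in mm, angles in rad, forces in N, time in s.
With the tool pointing down it reaches from about 300 to 775 mm from the base axis. Payload 14.6 kg.
Tool frame: the origin (TCP) lies midway between the tips of the shut fingers; the grasp point (between the pads) lies 19 mm behind it; y points along the fingers, z is the direction in which the jaws open and shut, and the axes are right-handed (so a half turn about y gives the same grasp; the last joint's range is limited). The gripper opens to 94 mm and grips with 3 to 60 N. Pads are 16 mm wide; open, the fingers measure 119 mm over their backs; the gripper's body (75 mm by 177 mm) begins 78 mm behind the grasp point.
Start: joints at [-1.169, 0.3, 1.521, -0, 1.321, -0.067], TCP at [248.491, -490.654, 205.446] pointing down, gripper open.
Joint ranges: [-3.03, 3.03], [-0.79, 2.21], [0.23, 2.52], [-1.04, 4.18], [0, 3.07], [-2.55, 2.55]. Speed limits (rad/s): [2.22, 2.22, 2.57, 3.14, 3.14, 3.14].

## Interface

Orientations are given as [roll, pitch, yaw] about the fixed x, y, z axes, in that order (R = Rz(yaw) Ry(pitch) Rx(roll)).
In Python, from cell import manip gives the robot as it stands.
- The arm moves only by the tool play_rows, never from a script. Its argument "series" is a list of rows, each a list of 3 entries, a list of its own where there are three numbers: the shift along the tool's x, y, z in m, then the turn about the tool's y in rad, then the closure, from 0 (fully open) to 1 (shut). In form: [[[dx, dy, dz], twist, grip], ...]. A call has 1 to 20 rows; each row is the pose to reach, as a shift and turn from the pose measured when the call began, along the tool's axes at that moment; what a row does not reach only later rows make up. A row lasts 1/10 s, in which the tool goes at most 50 mm and 8.59 degrees, less where a joint would pass 70% of its speed; a pose out of reach is approached as far as the arm can. A call with a gripper value outside its range is refused whole. The fingers move at their own pace and stop on an object; "squeeze" is the grip in N (left out, the last holds). Time passes only in rows, so rows that repeat a pose let the fingers close. It gives the time, the measured TCP pose, the force and the opening at its end, in the units of the state.
- manip.read_state(): the state, without advancing time (a new reading comes with each control period).
- manip.camera(name): name is "scene" or "side" or "wrist"; returns the picture (480x640x3 uint8, red, green, blue); there is no depth.
- manip.camera_params(name): a dict with "K" (3x3 intrinsics, pixels), "dist_coeffs" ([k1, k2, p1, p2, k3] as OpenCV has them; the pictures are not rectified), "rvec" (rotation vector, rad) and "tvec" (3), from world to camera coordinates, as OpenCV has them. Camera axes: x right, y down, z forward; pixel columns grow to the right and rows downward; lengths in mm; the calibration is good to about 2 mm. A picture is of the moment at which its call begins: read the wrist's pose just before it. camera_params takes no time and is no camera call; for the wrist camera it gives the pose at the moment of the call.
- manip.sign_off(): hands the job in, once; it reports no verdict.
The state is a dict: "clock": time; "joints": joint angles; "qd": joint speeds; "effort": joint torques, N m; "eef_pos": TCP position; "eef_rot": TCP orientation; "wrist_force": force on the tool from outside, world axes, zero at the start; "moment": the same for the moment, N m; "finger_gap": finger opening in mm.
Only numpy, scipy, OpenCV 4.12 (cv2) and the standard library are available. Lean on these libraries where they do the work, as an engineer would, in place of code of your own. Each camera call takes 0.05 s, during which the arm holds its last target. There are 200 camera calls.

## Working session

There is one attempt and no reset: what is moved stays moved. The work goes in short steps, Python scripts to look and compute and a tool call to move; the robot and the scene stay as the last step left them, time stands still between calls to the robot, and variables do not carry over. Pictures are saved under pics/ and viewed, about 8 in all and at most 12, crops included, and the job is handed in when it is done.

Besides the shell and the picture viewer there is one more tool, called after "Call:" as name([rows], argument=value, ...), one row to a line, values as JSON. play_rows: Moves the arm, as the interface text tells. Its arguments: {"type":"object","properties":{"series":{"type":"array","items":{"type":"array"}},"squeeze":{"type":"number"}},"required":["series"]}

```bash
mkdir -p pics; ls; python3 - <<'E'
from cell import manip
import cv2,numpy as np
print(manip.read_state())
ims=[]
for n in ["scene","side","wrist"]:
    p=manip.camera_params(n); im=manip.camera(n); cv2.imwrite(f"pics/{n}0.png",im[:,:,::-1])
    R=cv2.Rodrigues(np.array(p["rvec"],float))[0]; print(n,np.array(p["K"]).round(1).tolist(),p["dist_coeffs"],(-R.T@np.array(p["tvec"]).ravel()).round(0),R[2].round(2))
E
```

```text
pics
{'clock': 0.0, 'joints': array([-1.16859459e+00,  3.00462004e-01,  1.52159900e+00, -3.71037155e-05,
        1.32070913e+00, -6.66079072e-02]), 'qd': array([ 8.29214865e-04, -4.83474212e-04, -4.88019283e-04, -8.80438015e-05,
        7.92263326e-04,  6.39610647e-04]), 'effort': array([-3.44359971e-03, -5.31816852e+01, -3.52738345e+01,  7.07440870e-02,
        2.44933198e-02, -9.54093798e-05]), 'eef_pos': array([ 248.3810143 , -490.41401719,  204.88374676]), 'eef_rot': array([-1.57197358e+00,  4.25121168e-05, -2.67277383e+00]), 'wrist_force': array([ 0.83664644,  0.886795  , -0.24709608]), 'moment': array([ 0.03007742,  0.02505024, -0.00316857]), 'finger_gap': 94.3258167361616}
scene [[563.9, 0.0, 328.9], [0.0, 563.9, 241.7], [0.0, 0.0, 1.0]] [-0.05644782  0.          0.          0.          0.        ] [111. 724. 781.] [ 0.4  -0.5  -0.77]
side [[598.1, 0.0, 314.8], [0.0, 598.1, 226.4], [0.0, 0.0, 1.0]] [0.00479234 0.         0.         0.         0.        ] [ 327. 1158.  552.] [ 0.14 -0.87 -0.47]
wrist [[331.4, 0.0, 320.0], [0.0, 331.4, 243.4], [0.0, 0.0, 1.0]] [-0.04824644  0.          0.          0.          0.        ] [ 321. -455.  384.] [-0.25 -0.12 -0.96]
```

View pics/scene0.png

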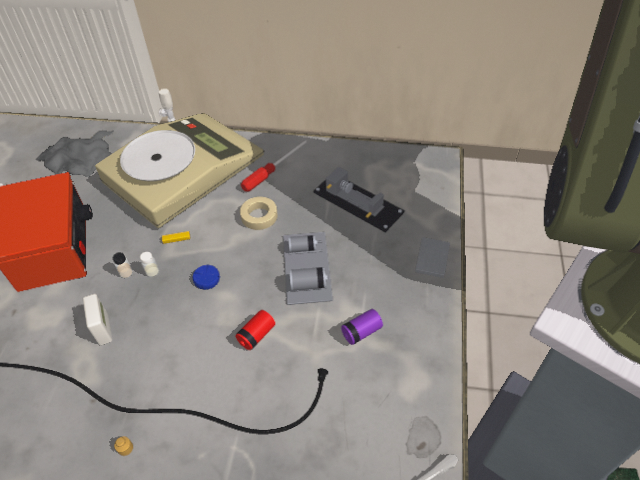

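View pics/side0.png

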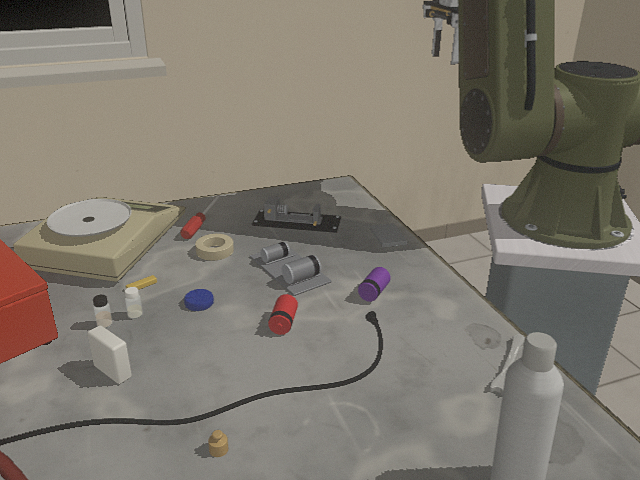

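The scene picture shows the tray at about (306,268), with the big cell at (308,280) and its black band at (322,279), and the small cell at (302,243). The holder is at (358,202). The side picture agrees, with the big cell at (300,269) and the holder at (296,217).

```bash
cat > h.py <<'E'
from cell import manip
import cv2,numpy as np
from scipy.spatial.transform import Rotation as Ro
def P(n):
    p=manip.camera_params(n); return [np.array(p[k],float) for k in("K","dist_coeffs","rvec","tvec")]
def ray(p,uv):
    K,d,r,t=p; R=cv2.Rodrigues(r)[0]
    n=cv2.undistortPoints(np.array(uv,float).reshape(-1,1,2),K,d).reshape(-1,2)
    return -R.T@t.ravel(), np.c_[n,np.ones(len(n))]@R
def plane(p,uv,z):
    o,d=ray(p,uv); return o+d*((z-o[2])/d[:,2])[:,None]
def proj(p,X):
    K,d,r,t=p; return cv2.projectPoints(np.array(X,float).reshape(-1,1,3),r,t,K,d)[0].reshape(-1,2)
def tri(ps,uvs):
    A=np.zeros((3,3));b=np.zeros(3)
    for p,uv in zip(ps,uvs):
        o,d=ray(p,[uv]);d=d[0]/np.linalg.norm(d);M=np.eye(3)-np.outer(d,d);A+=M;b+=M@o
    return np.linalg.solve(A,b)
def st():
    s=manip.read_state(); print(s["clock"].__round__(2),s["eef_pos"].round(1),s["eef_rot"].round(4),"F",s["wrist_force"].round(1),"gap",round(s["finger_gap"],1)); return s
def R(s): return Ro.from_euler("xyz",s["eef_rot"]).as_matrix()
E
python3 - <<'E'
from h import *
p=P("scene")
print(plane(p,[[308,280],[322,279],[288,281]],21).round(0), plane(p,[[302,243]],17).round(0))
print("holder corners",plane(p,[[316,189],[333,170],[405,210],[386,229]],6).round(0))
print("block/wall",plane(p,[[345,178],[377,206]],40).round(0))
s=st();print(R(s).round(3))
K,d,r,t=P("wrist"); RR=cv2.Rodrigues(r)[0]; print("cam axes in tool",(RR@R(s)).round(3), R(s).T@((-RR.T@t.ravel())-s["eef_pos"]))
a=cv2.imread("pics/scene0.png")[155:245,290:430]; b=cv2.imread("pics/side0.png")[190:245,235:355]
cv2.imwrite("pics/c1.png",np.vstack([cv2.resize(a,(720,300+0),interpolation=2),cv2.resize(b,(720,300),interpolation=2)]))
E
```

```text
[[484. 319.  21.]
 [467. 303.  21.]
 [509. 341.  21.]] [[545. 261.  17.]]
holder corners [[617. 134.   6.]
 [623.  71.   6.]
 [449.  76.   6.]
 [451. 137.   6.]]
block/wall [[569. 104.  40.]
 [480. 127.  40.]]
0.15 [ 248.4 -490.5  205. ] [-1.5717  0.     -2.6728] F [ 0.1  0.1 -0.7] gap 94.1
[[-0.892 -0.     0.452]
 [-0.452  0.001 -0.892]
 [-0.    -1.    -0.001]]
cam axes in tool [[-0.001  0.     1.   ]
 [ 0.961 -0.276  0.001]
 [ 0.276  0.961 -0.   ]] [ -80.75256632 -178.61682665    0.78398665]
```

View pics/c1.png

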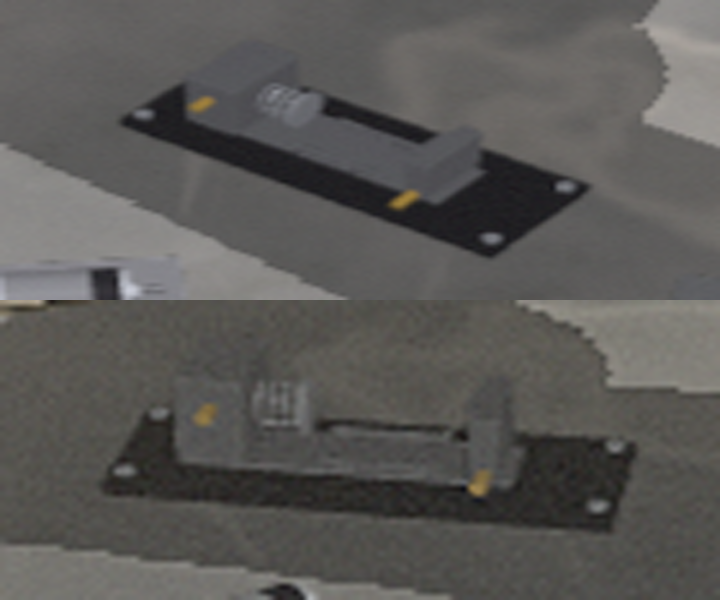

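The crop shows the holder's block and spring at its left end (world +x) and the lip wall at its right end (world -x). I'll move above tray and holder so the wrist camera can look down at both.

Call:
play_rows([
  [[-0.545,0.02,-0.52],-0.26,0],
  [[-0.545,0.02,-0.52],-0.26,0],
  [[-0.545,0.02,-0.52],-0.26,0],
  [[-0.545,0.02,-0.52],-0.26,0],
  [[-0.545,0.02,-0.52],-0.26,0],
  [[-0.545,0.02,-0.52],-0.26,0],
  [[-0.545,0.02,-0.52],-0.26,0],
  [[-0.545,0.02,-0.52],-0.26,0],
  [[-0.545,0.02,-0.52],-0.26,0],
  [[-0.545,0.02,-0.52],-0.26,0],
  [[-0.545,0.02,-0.52],-0.26,0],
  [[-0.545,0.02,-0.52],-0.26,0],
  [[-0.545,0.02,-0.52],-0.26,0],
  [[-0.545,0.02,-0.52],-0.26,0],
  [[-0.545,0.02,-0.52],-0.26,0],
  [[-0.545,0.02,-0.52],-0.26,0],
  [[-0.545,0.02,-0.52],-0.26,0],
  [[-0.545,0.02,-0.52],-0.26,0],
  [[-0.545,0.02,-0.52],-0.26,0],
  [[-0.545,0.02,-0.52],-0.26,0],
])

```text
clock: 2.15
eef_pos: [499.7, 218.7, 185.9]
eef_rot: [-1.571, 0.001, -2.414]
wrist_force: [-0.1, 0.5, 0.1]
finger_gap: 94.1
```

```bash
python3 - <<'E'
from h import *
import pickle
s=st(); p=P("wrist"); im=manip.camera("wrist"); cv2.imwrite("pics/w1.png",im[:,:,::-1]); pickle.dump((s,p),open("w1.pkl","wb")); st()
E
```

```text
2.15 [499.7 218.7 185.9] [-1.5714e+00  7.0000e-04 -2.4142e+00] F [-0.1  0.5  0.1] gap 94.1
2.2 [499.7 218.9 185.9] [-1.5714e+00  7.0000e-04 -2.4139e+00] F [ 0.5 -0.8 -0.1] gap 94.1
```

View pics/w1.png

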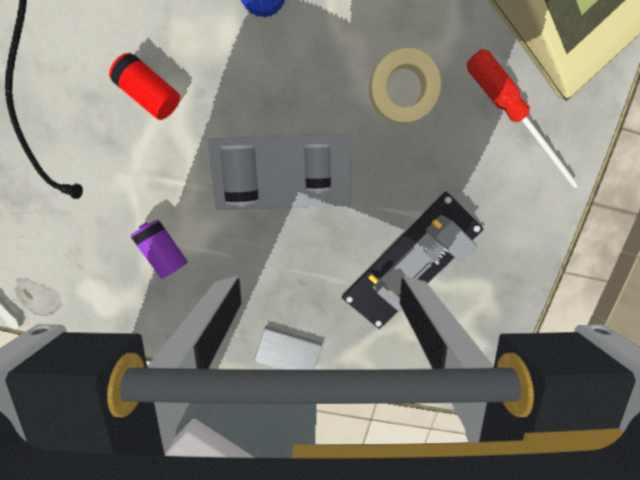

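The wrist view shows the big cell at about (239,173) with its band at (241,196), so the nub end is the lower one, towards tool +x. The small cell is at (317,165), the tray spans about (210..352,135..209), and the holder screws are near (448,200), (477,229), (349,298) and (379,324). Next I refine these with masks.

```bash
cat > m.py <<'E'
from h import *
import pickle
s,p=pickle.load(open("w1.pkl","rb")); im=cv2.imread("pics/w1.png"); g=cv2.cvtColor(im,cv2.COLOR_BGR2GRAY)
def dark(x0,y0,x1,y1,t=40):
    m=np.zeros_like(g); m[y0:y1,x0:x1]=(g[y0:y1,x0:x1]<t)*255
    return m
hm=dark(335,185,490,335); 
# finger excluded: keep components touching the plate
cs=[c for c in cv2.findContours(hm,0,2)[0] if cv2.contourArea(c)>60]
print([(cv2.boundingRect(c),cv2.contourArea(c)) for c in cs])
bm=dark(215,180,262,210,45); print("band",cv2.boundingRect(cv2.findNonZero(bm)), np.argwhere(bm).mean(0)[::-1])
for v in (155,165,175,185): print(v,g[v,212:268:1].tolist())
for u in (232,239,246): print(u,g[130:215,u].tolist())
# screws
for c in [(448,200),(477,229),(349,298),(379,324)]:
    x,y=c; w=g[y-7:y+8,x-7:x+8].astype(float); k=w>110; yy,xx=np.nonzero(k); q=(x-7+xx.mean(),y-7+yy.mean()); print("screw",np.round(q,1),plane(p,[q],6.5).round(1),k.sum())
a=im[120:220,195:365]; b=im[180:335,335:495]
cv2.imwrite("pics/c2.png",np.hstack([cv2.resize(a,None,fx=2.5,fy=2.5,interpolation=2)[:250],np.zeros((250,1,3),np.uint8)]))
cv2.imwrite("pics/c3.png",cv2.resize(b,None,fx=3.8,fy=3.8,interpolation=2))
E
python3 m.py
```

```text
[((401, 280, 37, 55), 750.0), ((371, 260, 22, 17), 105.5), ((402, 193, 72, 48), 996.5)]
band (225, 191, 33, 10) [241.11111111 196.00383142]
155 [107, 109, 107, 108, 104, 104, 109, 103, 96, 94, 94, 96, 97, 97, 100, 100, 101, 100, 104, 105, 107, 108, 107, 108, 107, 107, 106, 105, 102, 100, 99, 101, 97, 97, 96, 97, 93, 93, 92, 89, 88, 83, 84, 91, 105, 106, 110, 110, 108, 106, 109, 110, 109, 110, 110, 106]
165 [105, 108, 105, 100, 105, 107, 104, 109, 105, 100, 92, 93, 99, 99, 99, 99, 100, 102, 102, 104, 105, 106, 107, 106, 108, 110, 105, 106, 103, 102, 99, 101, 101, 100, 98, 97, 97, 97, 91, 88, 87, 86, 82, 87, 98, 103, 106, 108, 108, 110, 108, 106, 110, 107, 109, 109]
175 [109, 105, 108, 108, 105, 106, 104, 106, 106, 104, 97, 92, 95, 96, 99, 102, 102, 101, 101, 104, 103, 104, 105, 110, 105, 107, 106, 106, 106, 102, 101, 103, 101, 100, 100, 98, 95, 96, 93, 92, 87, 88, 84, 83, 89, 105, 107, 108, 106, 109, 104, 105, 109, 108, 109, 106]
185 [111, 104, 106, 103, 104, 106, 106, 103, 105, 103, 104, 100, 96, 92, 97, 95, 103, 101, 100, 103, 103, 103, 102, 104, 104, 106, 106, 108, 106, 105, 101, 1
[... 815 characters left out ...]
104, 110, 108, 104, 106, 97, 66, 43, 33, 33, 34, 30, 36, 36, 32, 64, 118, 136, 133, 132, 120, 109, 104, 113, 116, 117, 113, 115, 115]
246 [118, 119, 115, 112, 117, 113, 110, 106, 104, 109, 108, 109, 105, 109, 114, 123, 133, 129, 113, 101, 100, 96, 96, 96, 98, 96, 97, 100, 97, 98, 98, 97, 100, 96, 97, 98, 98, 98, 99, 100, 99, 99, 99, 96, 98, 100, 99, 97, 97, 98, 96, 99, 99, 100, 101, 99, 100, 98, 98, 99, 93, 72, 41, 31, 27, 29, 32, 26, 30, 31, 45, 80, 125, 134, 126, 116, 108, 105, 103, 110, 112, 109, 106, 113, 112]
screw [447.9 199.7] [[613.7 132.6   6.5]] 24
screw [479.9 229.5] [[615.4  80.5   6.5]] 95
screw [346.4 300.3] [[452.3 133.7   6.5]] 77
screw [378.8 326.9] [[452.6  79.9   6.5]] 128
```

View pics/c3.png

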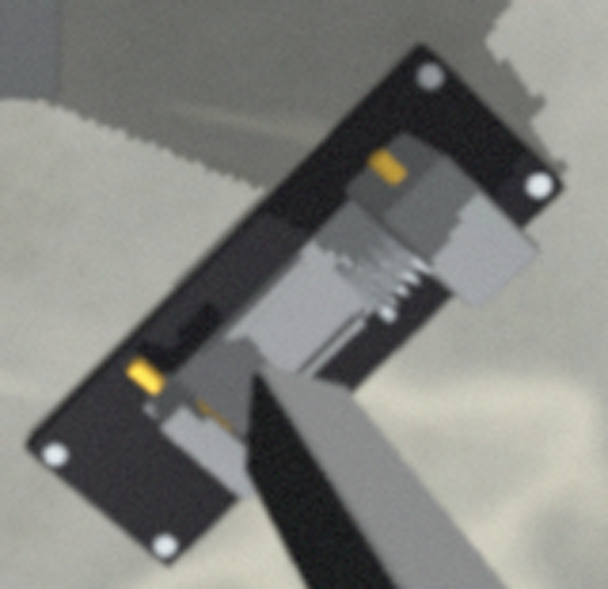

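```bash
python3 - <<'E'
from h import *
import pickle
s,p=pickle.load(open("w1.pkl","rb"))
S=plane(p,[[447.9,200],[477.1,228.7],[349.2,299.5],[378.2,323.4]],6.5); print(S.round(1))
c=S.mean(0); print("holder",c.round(1), [np.degrees(np.arctan2(*(S[i]-S[j])[1::-1])).round(2) for i,j in((0,2),(1,3))])
ax=plane(p,[[237.7,155],[240.4,185]],21); d=ax[1]-ax[0]; d/=np.linalg.norm(d); print("cell yaw",np.degrees(np.arctan2(d[1],d[0])))
T=plane(p,[[210,138],[350,134],[352,208],[216,209]],4);print("tray",T.round(1),T.mean(0).round(1),[np.degrees(np.arctan2(*(T[i]-T[j])[1::-1])).round(2) for i,j in((2,1),(3,0))])
E1=plane(p,[[236.8,144.5]],38)[0]; mid=ax[0]+d*((E1-ax[0])@d+30.5); print("end",E1.round(1),"mid",mid.round(1))
for off in (-30.5,27,-27): print(off, proj(p,[mid+d*off+[0,0,17]]))
q=R(s).T@(mid-s["eef_pos"]); print("in tool",q.round(1),"tool x yaw",np.degrees(s["eef_rot"][2]))
# compare scene
ps=P("scene"); print(proj(ps,[mid,mid+d*27+[0,0,17],mid-30.5*d+[0,0,17]]).round(1), proj(ps,S).round(1))
E
```

```text
[[613.5 132.3   6.5]
 [613.9  83.6   6.5]
 [455.3 131.9   6.5]
 [455.5  83.8   6.5]]
holder [534.5 107.9   6.5] [np.float64(0.14), np.float64(-0.08)]
cell yaw -136.5441178651707
tray [[492.2 365.5   4. ]
 [592.2 258.6   4. ]
 [536.8 203.8   4. ]
 [436.2 315.2   4. ]] [514.4 285.8   4. ] [np.float64(-135.33), np.float64(-138.03)]
end [510.8 333.7  38. ] mid [485.8 315.8  21. ]
-30.5 [[232.46634743 144.66909952]]
27 [[238.06222182 204.545285  ]]
-27 [[232.81307658 148.46181342]]
in tool [-54.  165.  -81.6] tool x yaw -138.32261265313124
[[308.5 278.3]
 [324.4 270.8]
 [289.5 273.8]] [[317.8 189.2]
 [333.  175.2]
 [385.6 226.3]
 [400.  210.8]]
```

Call:
play_rows([
  [[-0.054,0.04,-0.0816],-0.03,0],
  [[-0.054,0.08,-0.0816],-0.03,0],
  [[-0.054,0.12,-0.0816],-0.03,0],
  [[-0.054,0.14,-0.0816],-0.03,0],
  [[-0.054,0.16,-0.0816],-0.03,0],
  [[-0.054,0.172,-0.0816],-0.03,0],
  [[-0.054,0.179,-0.0816],-0.03,0],
  [[-0.054,0.179,-0.0816],-0.03,0],
])

```text
clock: 3.0
eef_pos: [486.0, 315.6, 7.0]
eef_rot: [-1.571, 0.001, -2.385]
wrist_force: [0.2, -0.2, 0.6]
finger_gap: 94.0
```

```bash
python3 - <<'E'
from h import *
st(); im=manip.camera("wrist"); cv2.imwrite("pics/w2.png",im[:,:,::-1]); st()
E
```

```text
3.0 [486.  315.6   7. ] [-1.5713e+00  8.0000e-04 -2.3845e+00] F [ 0.2 -0.2  0.6] gap 94.0
3.05 [486.3 315.8   7.7] [-1.5711e+00  1.7000e-03 -2.3844e+00] F [-0.8 -0.4  0. ] gap 93.8
```

View pics/w2.png

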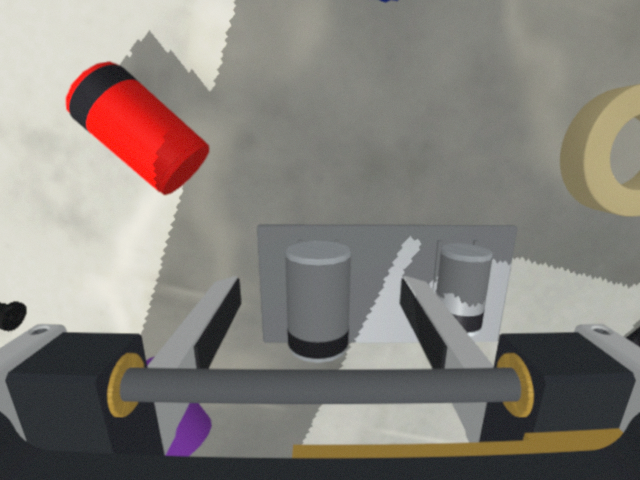

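The cell sits centred between the open fingers, at columns 287–350. Now I grip it.

Call:
play_rows([
  [[0,0,0],0,0.5],
  [[0,0,0],0,0.9],
  [[0,0,0],0,0.9],
  [[0,0,0],0,0.9],
  [[0,0,0],0,0.9],
  [[0,0,0],0,0.9],
  [[0,0,0],0,0.9],
  [[0,0,0],0,0.9],
], squeeze=45)

```text
clock: 3.85
eef_pos: [486.1, 316.1, 7.8]
eef_rot: [-1.572, 0.002, -2.385]
wrist_force: [-11.0, 9.6, 6.8]
finger_gap: 33.4
```

Call:
play_rows([
  [[0,-0.01,0],0,0.9],
  [[0,-0.03,0],0,0.9],
  [[0,-0.06,0],0,0.9],
  [[0,-0.09,0],0,0.9],
  [[0,-0.09,0],0,0.9],
])

```text
clock: 4.35
eef_pos: [487.7, 316.8, 102.4]
eef_rot: [-1.57, 0.008, -2.385]
wrist_force: [1.2, 0.4, -1.7]
finger_gap: 33.3
```

```bash
python3 - <<'E'
from h import *
import pickle
s0,p=pickle.load(open("w1.pkl","rb"))
print("block", (plane(p,[[461.3,260.3],[476.6,245.8]],44)-[534.5,107.9,0]).round(1))
s=st(); pw=P("wrist"); im=manip.camera("wrist"); cv2.imwrite("pics/w3.png",im[:,:,::-1])
# expected cell ends (if grasped at centre, axis 14mm behind TCP)
Rt=R(s); c=s["eef_pos"]-14*Rt[:,1]
print("exp flat-end top, front top", proj(pw,[c-30.5*Rt[:,0]-17*Rt[:,1], c+27*Rt[:,0]-17*Rt[:,1]]).round(1), (pw[0][0,0]))
g=cv2.cvtColor(im,cv2.COLOR_RGB2GRAY); print(g[200:330:2,318].tolist())
cv2.imwrite("pics/w3c.png",cv2.resize(im[180:380,220:420,::-1],(600,600),interpolation=2))
E
```

```text
block [[ 40.7 -17.8  44. ]
 [ 61.6 -17.9  44. ]]
4.35 [487.7 316.8 102.4] [-1.57    0.0083 -2.3846] F [ 1.2  0.4 -1.7] gap 33.3
exp flat-end top, front top [[318.2 259.1]
 [318.3 363.7]] 331.4413691919096
[124, 116, 110, 114, 113, 113, 116, 114, 114, 114, 113, 112, 108, 109, 115, 113, 113, 114, 111, 113, 116, 124, 124, 121, 119, 122, 123, 123, 122, 127, 155, 152, 141, 110, 112, 109, 111, 112, 109, 111, 110, 110, 111, 113, 109, 114, 111, 111, 111, 110, 111, 112, 110, 111, 111, 110, 107, 111, 109, 113, 111, 112, 110, 110, 108]
```

View pics/w3c.png

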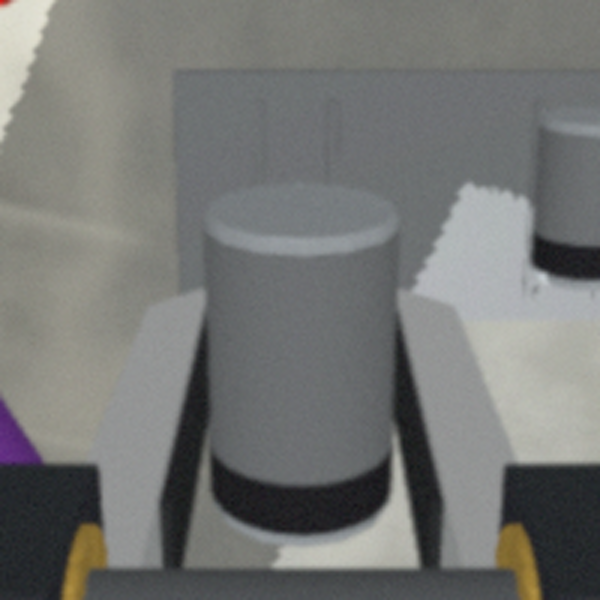

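The cell is held between the pads with its flat end near row 260 and its band at rows 332–355. I compare this with the level cell in w2 to check for droop.

```bash
python3 - <<'E'
from h import *
for f in ("w2","w3"):
    g=cv2.cvtColor(cv2.imread(f"pics/{f}.png"),6).astype(int); 
    print(f,"rows",[(v,int(g[v,316:321].mean())) for v in list(range(236,270,2))+list(range(324,368,2))])
    for v in (275,300,320): print(v,[(u,int(g[v-1:v+2,u].mean())) for u in list(range(280,296))+list(range(344,358))])
E
```

```text
w2 rows [(236, 115), (238, 115), (240, 119), (242, 126), (244, 126), (246, 125), (248, 125), (250, 126), (252, 126), (254, 124), (256, 127), (258, 130), (260, 158), (262, 157), (264, 148), (266, 116), (268, 114), (324, 113), (326, 112), (328, 113), (330, 112), (332, 112), (334, 112), (336, 114), (338, 113), (340, 111), (342, 71), (344, 34), (346, 33), (348, 32), (350, 32), (352, 34), (354, 35), (356, 33), (358, 81), (360, 154), (362, 143), (364, 123), (366, 122)]
275 [(280, 113), (281, 114), (282, 114), (283, 115), (284, 114), (285, 105), (286, 97), (287, 95), (288, 98), (289, 99), (290, 101), (291, 101), (292, 103), (293, 104), (294, 105), (295, 105), (344, 101), (345, 99), (346, 98), (347, 96), (348, 96), (349, 94), (350, 103), (351, 112), (352, 112), (353, 114), (354, 113), (355, 114), (356, 114), (357, 113)]
300 [(280, 114), (281, 113), (282, 114), (283, 115), (284, 115), (285, 111), (286, 103), (287, 96), (288, 94), (289, 98), (290, 99), (291, 100), (292, 103), (293, 104), (294, 103), (295, 104), (344, 103), (345, 99), (346, 98), (347, 97), (348, 95), (349, 100), (350, 108), (35
[... 1240 characters left out ...]
6, 118), (357, 132)]
300 [(280, 147), (281, 148), (282, 142), (283, 126), (284, 89), (285, 50), (286, 34), (287, 33), (288, 42), (289, 66), (290, 86), (291, 94), (292, 96), (293, 97), (294, 101), (295, 99), (344, 102), (345, 99), (346, 100), (347, 99), (348, 96), (349, 93), (350, 86), (351, 65), (352, 44), (353, 32), (354, 35), (355, 47), (356, 86), (357, 121)]
320 [(280, 56), (281, 37), (282, 35), (283, 35), (284, 33), (285, 31), (286, 32), (287, 31), (288, 41), (289, 62), (290, 83), (291, 91), (292, 95), (293, 96), (294, 98), (295, 100), (344, 100), (345, 99), (346, 98), (347, 97), (348, 94), (349, 92), (350, 87), (351, 69), (352, 46), (353, 28), (354, 28), (355, 29), (356, 30), (357, 32)]
```

The image rows match those of the resting cell, so it is level and held at its middle, with its axis about 13.5 mm behind the TCP. I carry it over to the holder.

Call:
play_rows([
  [[0.02,0,0.027],0.1,0.9],
  [[0.06,0,0.08],0.23,0.9],
  [[0.09,0,0.12],0.36,0.9],
  [[0.12,0,0.16],0.49,0.9],
  [[0.1265,0,0.168],0.62,0.9],
  [[0.1265,0.01,0.168],0.757,0.9],
  [[0.1265,0.025,0.168],0.757,0.9],
  [[0.1265,0.037,0.168],0.757,0.9],
  [[0.1265,0.037,0.168],0.757,0.9],
  [[0.1265,0.037,0.168],0.757,0.9],
])

```text
clock: 5.4
eef_pos: [510.2, 107.6, 62.0]
eef_rot: [-1.574, 0.003, -3.141]
wrist_force: [0.0, 0.3, -0.9]
finger_gap: 33.1
```

```bash
python3 - <<'E'
from h import *
import pickle
s=st(); p=P("wrist"); im=manip.camera("wrist"); cv2.imwrite("pics/w4.png",im[:,:,::-1]); pickle.dump((s,p),open("w4.pkl","wb"));st()
E
```

```text
5.4 [510.2 107.6  62. ] [-1.5742e+00  3.0000e-03 -3.1408e+00] F [ 0.   0.3 -0.9] gap 33.1
5.45 [510.5 107.7  62.4] [-1.5744  0.0039 -3.1408] F [ 0.2  0.3 -2.4] gap 33.2
```

View pics/w4.png

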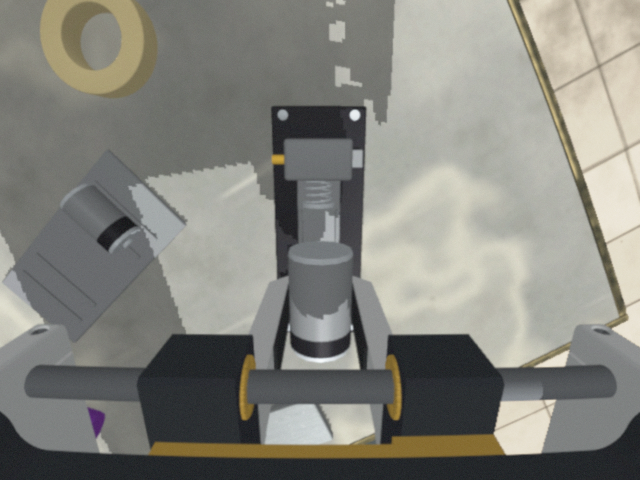

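The held cell is lined up along the holder, with screws at (283,115) and (355,115). The block top spans u 285–352, v 139–179; the coil is at (318,195), and its disc is at about v 208.

```bash
python3 - <<'E'
from h import *
import pickle
s,p=pickle.load(open("w4.pkl","rb")); im=cv2.imread("pics/w4.png"); g=cv2.cvtColor(im,6).astype(int)
print("u at v150",[(u,g[146:156,u].mean().round()) for u in list(range(280,290))+list(range(346,360))])
print("v",[(v,int(g[v,300:310].mean())) for v in list(range(132,146))+list(range(174,184))])
print("v spring col",[(v,int(g[v,316:322].mean())) for v in range(178,222)])
H=np.array([534.5,107.9,0])
print("screws",(plane(p,[[283,115],[355,115]],6.5)-H).round(1))
print("block",(plane(p,[[285,150],[352,150],[318.5,139],[318.5,179]],44)-H).round(1))
for dx in(-6,-3,0,3,6): print(dx,proj(p,[H+[20+dx,0,37],H+[38+dx,0,44]]).round(1).tolist())
E
```

```text
u at v150 [(280, np.float64(54.0)), (281, np.float64(53.0)), (282, np.float64(56.0)), (283, np.float64(68.0)), (284, np.float64(86.0)), (285, np.float64(100.0)), (286, np.float64(108.0)), (287, np.float64(113.0)), (288, np.float64(113.0)), (289, np.float64(114.0)), (346, np.float64(114.0)), (347, np.float64(114.0)), (348, np.float64(114.0)), (349, np.float64(112.0)), (350, np.float64(108.0)), (351, np.float64(106.0)), (352, np.float64(112.0)), (353, np.float64(121.0)), (354, np.float64(124.0)), (355, np.float64(126.0)), (356, np.float64(126.0)), (357, np.float64(126.0)), (358, np.float64(127.0)), (359, np.float64(127.0))]
v [(132, 39), (133, 38), (134, 37), (135, 39), (136, 38), (137, 48), (138, 68), (139, 93), (140, 106), (141, 111), (142, 113), (143, 114), (144, 114), (145, 114), (174, 109), (175, 110), (176, 108), (177, 108), (178, 103), (179, 98), (180, 102), (181, 115), (182, 117), (183, 112)]
v spring col [(178, 101), (179, 99), (180, 107), (181, 131), (182, 131), (183, 119), (184, 113), (185, 113), (186, 123), (187, 140), (188, 140), (189, 128), (190, 114), (191, 112), (192, 114), (193, 127), (194, 143), (195, 138), (196, 123), (197, 113), (198, 112), (199, 117), (200, 129), (201, 142), (202, 138), (203, 126), (204, 136), (205, 149), (206, 152), (207, 149), (208, 139), (209, 120), (210, 111), (211, 110), (212, 110), (213, 111), (214, 112), (215, 111), (216, 110), (217, 111), (218, 110), (219, 110), (220, 110), (221, 111)]
screws [[ 78.7  24.2   6.5]
 [ 78.8 -23.8   6.5]]
block [[ 56.   19.5  44. ]
 [ 56.1 -19.   44. ]
 [ 62.1   0.2  44. ]
 [ 39.6   0.2  44. ]]
-6 [[318.9, 219.4], [318.9, 192.0]]
-3 [[318.9, 214.7], [318.9, 186.9]]
0 [[318.9, 209.9], [318.9, 181.7]]
3 [[318.9, 205.2], [318.9, 176.6]]
6 [[318.9, 200.3], [318.9, 171.3]]
```

Call:
play_rows([
  [[-0.003,0.008,0],0,0.9],
  [[-0.003,0.016,0],0,0.9],
  [[-0.003,0.02,0],0,0.9],
  [[-0.003,0.02,0],0,0.9],
  [[-0.003,0.02,0],0,0.9],
])

```text
clock: 5.95
eef_pos: [513.5, 107.8, 42.4]
eef_rot: [-1.574, 0.004, -3.141]
wrist_force: [-0.6, -0.6, -2.6]
finger_gap: 32.9
```

Call:
play_rows([
  [[0,0.0008,0],0,0.9],
  [[0,0.0016,0],0,0.9],
  [[0,0.0016,0],0,0.9],
])

```text
clock: 6.25
eef_pos: [513.5, 107.7, 40.8]
eef_rot: [-1.574, 0.004, -3.141]
wrist_force: [0.3, -0.6, -2.1]
finger_gap: 33.4
```

Call:
play_rows([
  [[0,0.0005,0],0,0.9],
  [[0,0.001,0],0,0.9],
  [[0,0.001,0],0,0.9],
])

```text
clock: 6.55
eef_pos: [513.5, 107.7, 39.8]
eef_rot: [-1.574, 0.004, -3.141]
wrist_force: [0.1, -0.2, -1.4]
finger_gap: 33.0
```

Call:
play_rows([
  [[0,0.0004,0],0,0.9],
  [[0,0.0008,0],0,0.9],
  [[0,0.0008,0],0,0.9],
])

```text
clock: 6.85
eef_pos: [513.5, 107.7, 38.9]
eef_rot: [-1.574, 0.004, -3.141]
wrist_force: [0.2, 0.9, -2.3]
finger_gap: 32.9
```

Call:
play_rows([
  [[0,0.0004,0],0,0.9],
  [[0,0.0008,0],0,0.9],
  [[0,0.0008,0],0,0.9],
])

```text
clock: 7.15
eef_pos: [513.8, 107.8, 38.5]
eef_rot: [-1.574, 0.004, -3.141]
wrist_force: [-0.4, -0.5, 4.0]
finger_gap: 33.3
```

Lip-top contact felt at TCP z ≈ 38.7, as predicted. I back off about 0.6 mm and move towards the spring.

Call:
play_rows([
  [[0,-0.0006,0],0,0.9],
  [[-0.003,-0.0006,0],0,0.9],
  [[-0.006,-0.0006,0],0,0.9],
  [[-0.008,-0.0006,0],0,0.9],
  [[-0.008,-0.0006,0],0,0.9],
])

```text
clock: 7.65
eef_pos: [522.0, 107.7, 39.0]
eef_rot: [-1.574, 0.004, -3.141]
wrist_force: [0.5, 0.6, -1.6]
finger_gap: 33.5
```

Call:
play_rows([
  [[-0.001,0,0],0,0.9],
  [[-0.002,0,0],0,0.9],
  [[-0.002,0,0],0,0.9],
])

```text
clock: 7.95
eef_pos: [524.0, 107.7, 38.9]
eef_rot: [-1.574, 0.004, -3.141]
wrist_force: [-1.0, 0.9, -2.0]
finger_gap: 33.5
```

Call:
play_rows([
  [[-0.001,0,0],0,0.9],
  [[-0.002,0,0],0,0.9],
  [[-0.002,0,0],0,0.9],
])

```text
clock: 8.25
eef_pos: [525.8, 107.7, 38.8]
eef_rot: [-1.574, 0.003, -3.141]
wrist_force: [-3.0, 1.2, 0.1]
finger_gap: 32.9
```

Call:
play_rows([
  [[-0.001,0,0],0,0.9],
  [[-0.002,0,0],0,0.9],
  [[-0.002,0,0],0,0.9],
])

```text
clock: 8.55
eef_pos: [527.6, 107.7, 38.8]
eef_rot: [-1.574, 0.003, -3.141]
wrist_force: [-5.4, 0.8, 1.0]
finger_gap: 33.2
```

Call:
play_rows([
  [[-0.001,0,0],0,0.9],
  [[-0.002,0,0],0,0.9],
  [[-0.0027,0,0],0,0.9],
  [[-0.0027,0,0],0,0.9],
])

```text
clock: 8.95
eef_pos: [529.8, 107.7, 38.7]
eef_rot: [-1.574, 0.001, -3.141]
wrist_force: [-7.5, 0.5, 2.0]
finger_gap: 33.5
```

Call:
play_rows([
  [[-0.001,0,0],0,0.9],
  [[-0.0018,0,0],0,0.9],
  [[-0.0018,0,0],0,0.9],
])

```text
clock: 9.25
eef_pos: [531.0, 107.7, 38.5]
eef_rot: [-1.574, -0.0, -3.141]
wrist_force: [-9.2, 0.3, 2.8]
finger_gap: 33.3
```

Call:
play_rows([
  [[0,0.001,0],0,0.9],
  [[0,0.002,0],0,0.9],
  [[0,0.002,0],0,0.9],
])

```text
clock: 9.55
eef_pos: [530.3, 107.7, 36.4]
eef_rot: [-1.574, -0.002, -3.141]
wrist_force: [-8.3, 0.1, 3.3]
finger_gap: 33.2
```

Call:
play_rows([
  [[-0.001,0.001,0],0,0.9],
  [[-0.001,0.002,0],0,0.9],
  [[-0.001,0.003,0],0,0.9],
  [[-0.001,0.003,0],0,0.9],
])

```text
clock: 9.95
eef_pos: [530.6, 107.8, 33.1]
eef_rot: [-1.574, -0.004, -3.141]
wrist_force: [-9.1, -1.1, 2.8]
finger_gap: 32.6
```

Call:
play_rows([
  [[-0.001,0.001,0],0,0.9],
  [[-0.001,0.002,0],0,0.9],
  [[-0.001,0.003,0],0,0.9],
  [[-0.001,0.003,0],0,0.9],
])

```text
clock: 10.35
eef_pos: [530.7, 107.8, 29.9]
eef_rot: [-1.574, -0.006, -3.141]
wrist_force: [-8.4, 0.3, 2.8]
finger_gap: 33.0
```

```bash
python3 - <<'E'
from h import *
st(); a=manip.camera("side")[:,:,::-1]; b=manip.camera("scene")[:,:,::-1]; cv2.imwrite("pics/s5.png",a); cv2.imwrite("pics/sc5.png",b)
cv2.imwrite("pics/c5.png",np.vstack([cv2.resize(a[160:250,215:365],(500,300),interpolation=2),cv2.resize(b[145:235,295:445],(500,300),interpolation=2)]))
E
```

```text
10.35 [530.7 107.8  29.9] [-1.5736 -0.006  -3.1405] F [-8.4  0.3  2.8] gap 33.0
```

View pics/c5.png

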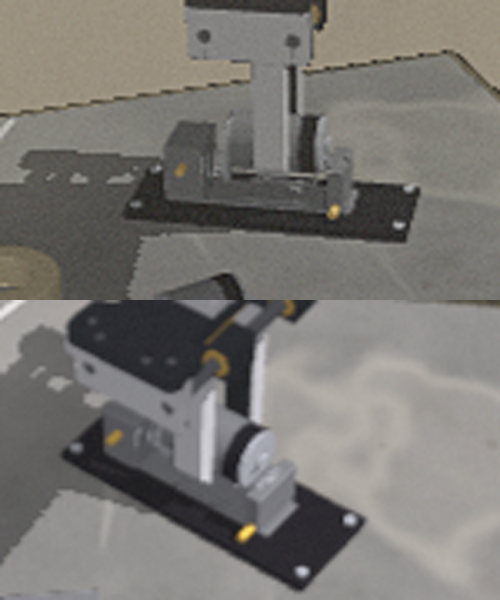

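The crops show the cell held roughly level between disc and wall, with the nub still above the lip. Now I press the spring to about 9 mm.

Call:
play_rows([
  [[-0.001,0,0],0,0.9],
  [[-0.002,0,0],0,0.9],
  [[-0.0028,0,0],0,0.9],
  [[-0.0028,0,0],0,0.9],
])

```text
clock: 10.85
eef_pos: [532.6, 107.8, 29.7]
eef_rot: [-1.573, -0.009, -3.141]
wrist_force: [-11.4, 0.4, 5.5]
finger_gap: 32.9
```

Call:
play_rows([
  [[-0.001,0,0],0,0.9],
  [[-0.0016,0,0],0,0.9],
  [[-0.0016,0,0],0,0.9],
])

```text
clock: 11.15
eef_pos: [533.1, 107.8, 29.5]
eef_rot: [-1.573, -0.011, -3.14]
wrist_force: [-12.8, 0.8, 4.5]
finger_gap: 33.1
```

Call:
play_rows([
  [[-0.001,0,0],0,0.9],
  [[-0.0018,0,0],0,0.9],
  [[-0.0018,0,0],0,0.9],
])

```text
clock: 11.45
eef_pos: [533.7, 107.8, 29.3]
eef_rot: [-1.573, -0.014, -3.14]
wrist_force: [-11.8, -1.0, 5.5]
finger_gap: 33.3
```

Call:
play_rows([
  [[-0.0008,0.001,0],0,0.9],
  [[-0.0012,0.002,0],0,0.9],
  [[-0.0012,0.003,0],0,0.9],
  [[-0.0012,0.004,0],0,0.9],
  [[-0.0012,0.004,0],0,0.9],
])

```text
clock: 11.95
eef_pos: [533.6, 107.8, 25.0]
eef_rot: [-1.573, -0.018, -3.14]
wrist_force: [-11.5, 0.8, 4.2]
finger_gap: 33.5
```

Call:
play_rows([
  [[-0.0008,0.001,0],0,0.9],
  [[-0.0016,0.002,0],0,0.9],
  [[-0.0016,0.003,0],0,0.9],
  [[-0.0016,0.004,0],0,0.9],
  [[-0.0016,0.004,0],0,0.9],
])

```text
clock: 12.45
eef_pos: [533.7, 107.9, 20.6]
eef_rot: [-1.573, -0.021, -3.14]
wrist_force: [-12.2, -1.2, 4.5]
finger_gap: 33.3
```

Call:
play_rows([
  [[-0.0008,0.001,0],0,0.9],
  [[-0.0014,0.002,0],0,0.9],
  [[-0.0014,0.003,0],0,0.9],
  [[-0.0014,0.004,0],0,0.9],
  [[-0.0014,0.004,0],0,0.9],
])

```text
clock: 12.95
eef_pos: [533.7, 107.9, 16.2]
eef_rot: [-1.572, -0.025, -3.14]
wrist_force: [-12.3, 0.3, 4.3]
finger_gap: 33.0
```

Call:
play_rows([
  [[-0.0008,0.001,0],0,0.9],
  [[-0.0014,0.002,0],0,0.9],
  [[-0.0014,0.0025,0],0,0.9],
  [[-0.0014,0.0025,0],0,0.9],
])

```text
clock: 13.35
eef_pos: [533.7, 107.9, 13.3]
eef_rot: [-1.572, -0.028, -3.14]
wrist_force: [-12.9, -0.3, 5.1]
finger_gap: 32.7
```

Call:
play_rows([
  [[-0.0008,0.0005,0],0,0.9],
  [[-0.001,0.001,0],0,0.9],
  [[-0.001,0.001,0],0,0.9],
])

```text
clock: 13.65
eef_pos: [533.4, 107.9, 12.7]
eef_rot: [-1.572, -0.031, -3.14]
wrist_force: [-16.7, -1.7, 13.3]
finger_gap: 32.8
```

```bash
python3 - <<'E'
from h import *
st(); a=manip.camera("side")[:,:,::-1]; b=manip.camera("scene")[:,:,::-1]
cv2.imwrite("pics/c6.png",np.vstack([cv2.resize(a[170:245,240:340],(500,300),interpolation=2),cv2.resize(b[160:235,320:420],(500,300),interpolation=2)]))
E
```

```text
13.65 [533.4 107.9  12.7] [-1.5718 -0.0311 -3.1397] F [-16.7  -1.7  13.3] gap 32.8
```

View pics/c6.png

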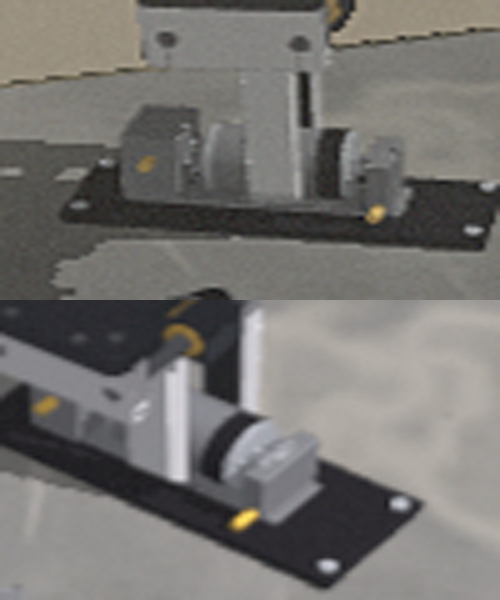

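The cell is inside the cradle with the nub past the lip and the floor contact is felt. The tool has pitched about 1.8°, nub up, so I ease back slightly and press down to level it before releasing.

Call:
play_rows([
  [[0.0005,0.0002,0],0,0.9],
  [[0.0005,0.0005,0],0,0.9],
  [[0.0005,0.0005,0],0,0.9],
], squeeze=30)

```text
clock: 14.05
eef_pos: [532.0, 108.0, 12.6]
eef_rot: [-1.572, -0.033, -3.14]
wrist_force: [-13.4, -0.7, 10.8]
finger_gap: 33.4
```

Call:
play_rows([
  [[0.0005,0.0004,0],0,0.9],
  [[0.001,0.0004,0],0,0.9],
  [[0.001,0.0004,0],0,0.9],
], squeeze=30)

```text
clock: 14.35
eef_pos: [530.9, 108.0, 12.6]
eef_rot: [-1.572, -0.033, -3.14]
wrist_force: [-7.9, -0.7, 6.6]
finger_gap: 33.0
```

Call:
play_rows([
  [[0.0005,0.0003,0],0,0.9],
  [[0.001,0.0003,0],0,0.9],
  [[0.001,0.0003,0],0,0.9],
])

```text
clock: 14.65
eef_pos: [530.0, 108.0, 12.6]
eef_rot: [-1.572, -0.033, -3.14]
wrist_force: [-5.5, 0.0, 4.7]
finger_gap: 33.2
```

Call:
play_rows([
  [[0,0,0],0,0.55],
  [[0,0,0],0,0.45],
  [[0,0,0],0,0.35],
  [[0,0,0],0,0.35],
  [[0,0,0],0,0.35],
])

```text
clock: 15.15
eef_pos: [530.1, 108.0, 12.6]
eef_rot: [-1.572, -0.033, -3.14]
wrist_force: [-0.4, 0.1, -0.6]
finger_gap: 60.8
```

Call:
play_rows([
  [[0,-0.02,0],0,0.35],
  [[0,-0.06,0],0,0.35],
  [[0,-0.1,0],0,0.35],
  [[0,-0.14,0],0,0.35],
  [[0,-0.14,0],0,0.35],
  [[0,-0.14,0],0,0.35],
])

```text
clock: 15.75
eef_pos: [534.8, 107.9, 152.8]
eef_rot: [-1.572, -0.032, -3.14]
wrist_force: [-0.3, 0.3, -0.6]
finger_gap: 61.3
```

```bash
python3 - <<'E'
from h import *
import pickle
s=st(); p=P("wrist"); w=manip.camera("wrist")[:,:,::-1]; a=manip.camera("side")[:,:,::-1]; b=manip.camera("scene")[:,:,::-1]
for n,i in(("w7",w),("s7",a),("sc7",b)): cv2.imwrite(f"pics/{n}.png",i)
pickle.dump((s,p),open("w7.pkl","wb"))
l=np.vstack([cv2.resize(a[185:245,245:345],(400,290),interpolation=2),cv2.resize(b[160:235,310:410],(400,300),interpolation=2)])
c=proj(p,[[530,108,26]])[0].astype(int);print(c); y0=max(0,c[1]-100);x0=c[0]-66
r=cv2.resize(w[y0:y0+200,x0:x0+133],(392,590),interpolation=2); print(x0,y0)
cv2.imwrite("pics/c7.png",np.hstack([l,r]))
E
```

```text
15.75 [534.8 107.9 152.8] [-1.5718 -0.0316 -3.1396] F [-0.3  0.3 -0.6] gap 61.3
[319 237]
253 137
```

View pics/c7.png

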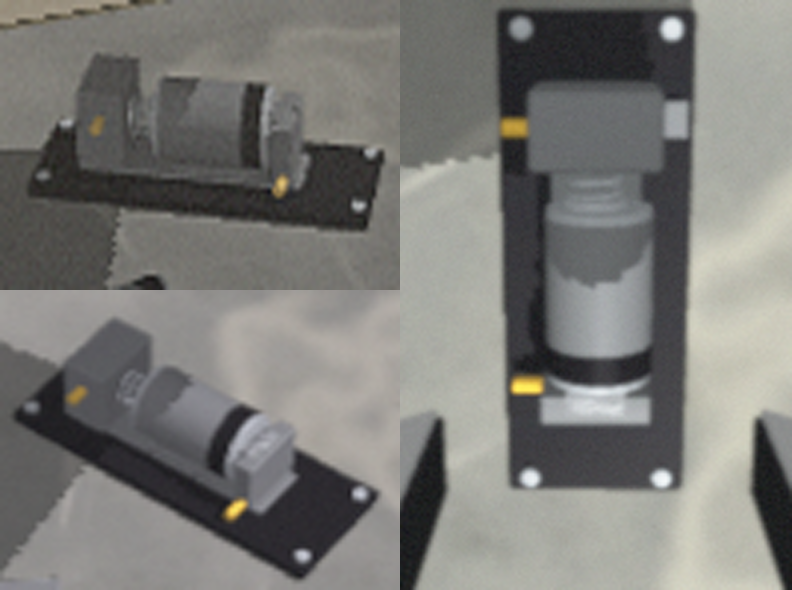

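The cell appears seated: flat end on the disc, nub at the wall under the lip. A numeric check of the position along x, the height and the tilt follows.

```bash
python3 - <<'E'
from h import *
import pickle
s,p=pickle.load(open("w7.pkl","rb")); g=cv2.cvtColor(cv2.imread("pics/w7.png"),6).astype(int)
print([(v,int(g[v,316:322].mean())) for v in list(range(196,216))+list(range(250,286))])
for m in (528.5,529.7,531,532.2): print(m,proj(p,[[m+30.5,108,43],[m-27,108,43],[m-30.5,108,31]])[:,1].round(1))
print("wall lip edge, wall front row", proj(p,[[501.7,108,35],[501.2,108,35]])[:,1])
for v in (215,230,245): print(v,[(u,int(g[v-1:v+2,u].mean())) for u in list(range(296,308))+list(range(333,345))])
for n,cam in (("s7","side"),("sc7","scene")):
    q=P(cam); 
    gg=cv2.imread(f"pics/{n}.png"); 
    for tilt in(0,0.04):
        m=np.array([529.7,108,26]); d=np.array([-np.cos(tilt),0,np.sin(tilt)])
        pts=proj(q,[m-28*d+[0,0,17],m+24*d+[0,0,17]]); print(cam,tilt,pts.round(1).tolist())
    im=cv2.cvtColor(gg,6).astype(int)
    if cam=="side":
        for u in (286,296,306,310): print(u,[(v,im[v,u]) for v in range(194,212)])
E
```

```text
[(196, 105), (197, 114), (198, 131), (199, 136), (200, 120), (201, 111), (202, 117), (203, 127), (204, 135), (205, 128), (206, 142), (207, 147), (208, 140), (209, 128), (210, 130), (211, 143), (212, 145), (213, 134), (214, 112), (215, 103), (250, 166), (251, 166), (252, 167), (253, 167), (254, 166), (255, 168), (256, 165), (257, 151), (258, 103), (259, 64), (260, 55), (261, 55), (262, 55), (263, 55), (264, 56), (265, 56), (266, 61), (267, 103), (268, 173), (269, 222), (270, 220), (271, 196), (272, 198), (273, 207), (274, 210), (275, 217), (276, 211), (277, 197), (278, 185), (279, 172), (280, 141), (281, 92), (282, 67), (283, 67), (284, 66), (285, 66)]
528.5 [211.6 272.1 270.6]
529.7 [210.2 270.9 269.5]
531 [208.8 269.6 268.3]
532.2 [207.4 268.4 267.1]
wall lip edge, wall front row [268.66424374 269.15015154]
215 [(296, 55), (297, 57), (298, 55), (299, 46), (300, 36), (301, 42), (302, 68), (303, 84), (304, 90), (305, 91), (306, 94), (307, 97), (333, 98), (334, 94), (335, 94), (336, 92), (337, 87), (338, 80), (339, 68), (340, 62), (341, 60), (342, 61), (343, 59), (344, 62)]
230 [(296, 
[... 1589 characters left out ...]
4(136)), (202, np.int64(94)), (203, np.int64(77)), (204, np.int64(69)), (205, np.int64(57)), (206, np.int64(54)), (207, np.int64(53)), (208, np.int64(45)), (209, np.int64(44)), (210, np.int64(43)), (211, np.int64(53))]
310 [(194, np.int64(117)), (195, np.int64(124)), (196, np.int64(120)), (197, np.int64(128)), (198, np.int64(132)), (199, np.int64(138)), (200, np.int64(138)), (201, np.int64(139)), (202, np.int64(82)), (203, np.int64(38)), (204, np.int64(49)), (205, np.int64(64)), (206, np.int64(101)), (207, np.int64(112)), (208, np.int64(108)), (209, np.int64(135)), (210, np.int64(127)), (211, np.int64(119))]
scene 0 [[348.6, 180.8], [371.4, 192.8]]
scene 0.04 [[348.6, 181.2], [371.4, 192.4]]
```

```bash
python3 - <<'E'
from h import *
import pickle
s,p=pickle.load(open("w7.pkl","rb")); g=cv2.cvtColor(cv2.imread("pics/w7.png"),6).astype(int)
print("block",[(v,int(g[v,300:307].mean()),int(g[v,331:338].mean())) for v in list(range(160,170))+list(range(190,202))])
print("wall side cols",[(v,int(g[v,302:306].mean()),int(g[v,334:337].mean())) for v in range(262,286)])
for c in (0,1,2): print(c,"block rear,front",proj(p,[[596.5+c,108,44],[572.5+c,108,44]])[:,1].round(1),"wall front,rear",proj(p,[[498.5+c,108,35],[488.5+c,108,35]])[:,1].round(1),"flat end seated/caught",proj(p,[[559.5+c,108,43],[562+c,108,43]])[:,1].round(1))
E
```

```text
block [(160, 37, 36), (161, 36, 38), (162, 36, 37), (163, 39, 40), (164, 56, 57), (165, 76, 77), (166, 83, 84), (167, 88, 89), (168, 101, 98), (169, 105, 105), (190, 106, 105), (191, 106, 105), (192, 105, 105), (193, 105, 104), (194, 97, 95), (195, 81, 90), (196, 71, 87), (197, 65, 88), (198, 65, 86), (199, 66, 86), (200, 64, 85), (201, 64, 86)]
wall side cols [(262, 39, 38), (263, 52, 41), (264, 77, 65), (265, 104, 102), (266, 110, 134), (267, 101, 127), (268, 90, 105), (269, 89, 88), (270, 93, 91), (271, 122, 118), (272, 161, 157), (273, 172, 169), (274, 170, 171), (275, 173, 174), (276, 174, 177), (277, 176, 180), (278, 176, 179), (279, 168, 174), (280, 137, 141), (281, 87, 94), (282, 65, 72), (283, 63, 70), (284, 60, 71), (285, 63, 71)]
0 block rear,front [168.2 196.5] wall front,rear [271.8 281.3] flat end seated/caught [211.  208.2]
1 block rear,front [167.  195.3] wall front,rear [270.8 280.4] flat end seated/caught [209.9 207.1]
2 block rear,front [165.8 194.2] wall front,rear [269.8 279.4] flat end seated/caught [208.8 206. ]
```

```bash
python3 - <<'E'
from h import *
st(); print(manip.sign_off())
E
```

```text
15.9 [534.  107.8 151. ] [-1.5714 -0.0352 -3.1396] F [-0.4  0.8  0.5] gap 61.1
the job is handed in; nothing more can be done
None
```

I loaded the bigger cell into the holder and handed the job in at 15.9 s. The last images show it seated; the hand-in gave no verdict.

**How it went:**
- I could not tilt the tool, so I put the cell in level instead of rolling the nub down.
- I felt for the top of the lip, then pressed the flat end on the disc to about 12–13 N (8–9 mm of travel).
- I lowered the nub past the lip to the floor, eased the cell back towards the wall and let go.
- The wrist force along x peaked at 16.7 N. That was at floor contact and includes friction there.

**Last checks:**
- **Along the holder:** the flat end was at image row 210. The prediction was 210.0 if seated and 207.2 if the nub had caught on the lip, so it is under the lip with the spring pressed in about 5 mm.
- **Disagreement:** a rougher estimate from the front edge put the cell about 1 mm nearer the spring.
- **Height and tilt:** in the side view the cell sat at the expected height. Its tilt was about 0.015 rad, but I can only read that to about 0.02; the limit is 0.07.
- **Sideways:** it was centred to about 1 mm.
- **Smaller cell:** I never touched it and it looked in place in its groove on the way, but I did not measure it at the end.
- **Arm:** it was clear of everything, with wrist force near zero.
- **Spring force on the seated cell:** I did not measure this directly. About 5 mm of travel means about 8 N.

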